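# Lay the trimmed casts on their matching rubber rests

## Task

Put each of the four trimmed plaster casts on the brown rubber rest that is cut to its own outline: flat, centred, and turned the way the outline is, so that an even rim of rubber shows all round. Set each one down rather than drop it, and leave the calipers and the red wax bite block where they lie.

Things in the scene. Friction and masses are not known exactly. Their poses are not given: they have to be found in the camera images.
- upper_cast: Loose plaster cast, full upper arch. Base 60 mm wide (y), 60 long (x): straight back, parallel sides for the first 30 mm, then a right-angled point in front (+x). Vertical sides 26 mm high, teeth on top to 32.5 mm; 0.12 kg. Origin: middle of the straight back edge, at the underside; x to the point, z up. Grip across the parallel sides (along y), about 18 mm ahead of the origin.
- lower_cast: Loose plaster cast, full lower arch: a horseshoe 58 mm wide (y), 57 long (x), limbs 17 mm wide, 24 mm gap open at the back, round front (+x). Vertical sides 26 mm high, teeth on top to 32.5 mm; 0.09 kg. Origin: midway between the limb ends (in the gap), at the underside; x to the round front, z up. Grip across the outside of both limbs (along y), about 20 mm ahead of the origin.
- quadrant_cast: Loose plaster cast of a quarter jaw: a narrow slab 62 mm long (y), 30 wide (x), one long side straight, the other with corners rounded to 12 mm. Vertical sides 26 mm high, one row of teeth on top to 32.5 mm; 0.07 kg. Origin: middle of the straight long side, at the underside; x across to the rounded side, z up. Grip across the 30 mm width (along x), 15 mm ahead of the origin.
- die: Loose plaster single-tooth die: round upright foot 28 mm across and 22 mm high, above it a slimmer neck and one tooth, 42 mm high in all; 0.03 kg. Origin: centre of the underside, z up; its yaw does not matter. Grip across the round foot, any yaw.
- upper_rest: Brown rubber rest for the upper cast: outline with straight back and pointed front, 70 mm wide. Fixed flat rubber 6 mm thick, top at z = 6 mm: the cast's outline grown by 5 mm all round. Origin: at bench level (z = 0), where the cast's origin belongs in plan (5 mm ahead of the middle of the rest's own back edge); x to the point.
- lower_rest: Brown rubber rest for the lower cast: horseshoe outline, 68 mm wide, 14 mm gap open at the back. Fixed flat rubber 6 mm thick, top at z = 6 mm: the cast's outline grown by 5 mm all round. Origin: at bench level (z = 0), where the cast's origin belongs in plan (in the gap, 5 mm ahead of the limb ends); x to the round front.
- quadrant_rest: Brown rubber rest for the quarter-jaw cast: slab outline 72 x 40 mm, one long side straight, the other with rounded corners. Fixed flat rubber 6 mm thick, top at z = 6 mm: the cast's outline grown by 5 mm all round. Origin: at bench level (z = 0), where the cast's origin belongs in plan (5 mm in from the middle of the straight side); x to the rounded side.
- die_rest: Brown rubber rest for the die: plain disc 38 mm across. Fixed flat rubber 6 mm thick, top at z = 6 mm: the cast's outline grown by 5 mm all round. Origin: at bench level (z = 0), its centre.
- calipers: Bystander: loose steel calipers lying flat beyond the work, 150 mm long (along their y), two jaws reaching 38 mm from the middle of the beam towards their -x, at most 9 mm high. Origin: middle of the beam, underside.
- wax_block: Bystander: loose red wax bite block, 22 x 44 x 15 mm, beyond the work. Origin: centre of its underside.

How it is judged:
At the end, for the whole second after the job is handed in: Each cast stands upright (within 0.1 rad), at rest and released on the rubber of its own rest (underside 3 to 9 mm above the bench), its origin within 12 mm in plan of the rest's origin and, except for the round die, its x axis within 0.2 rad of the rest's, facing the same way (horizontal distance between upper_cast and upper_rest below 0.012 m and z of upper_cast in the frame of upper_rest between 0.003 and 0.009 m and angle between each of upper_cast, lower_cast, quadrant_cast, die's own z axis and vertical below 0.1 rad and linear speed of each of upper_cast, lower_cast, quadrant_cast, die below 0.02 m/s and angular speed of each of upper_cast, lower_cast, quadrant_cast, die below 0.2 rad/s and angle between the x axis of upper_cast and the x axis of upper_rest, either way round below 0.2 rad and horizontal distance between lower_cast and lower_rest below 0.012 m and z of lower_cast in the frame of lower_rest between 0.003 and 0.009 m and angle between the x axis of lower_cast and the x axis of lower_rest, either way round below 0.2 rad and horizontal distance between quadrant_cast and quadrant_rest below 0.012 m and z of quadrant_cast in the frame of quadrant_rest between 0.003 and 0.009 m and angle between the x axis of quadrant_cast and the x axis of quadrant_rest, either way round below 0.2 rad and horizontal distance between die and die_rest below 0.012 m and z of die in the frame of die_rest between 0.003 and 0.009 m); the robot touches nothing.
It fails at once if a cast is dropped: let go while more than about 25 mm above the rest ((height (world z) of upper_cast above 0.032 m and contact force between upper_cast and the fingers below 0.01 N) or (height (world z) of lower_cast above 0.032 m and contact force between lower_cast and the fingers below 0.01 N) or (height (world z) of quadrant_cast above 0.032 m and contact force between quadrant_cast and the fingers below 0.01 N) or (height (world z) of die above 0.032 m and contact force between die and the fingers below 0.01 N)).
It fails at once if the calipers are pushed more than 15 mm from where it lay (distance of calipers from where it was at the start of the episode above 0.015 m).
It fails at once if the wax block is pushed more than 15 mm from where it lay (distance of wax_block from where it was at the start of the episode above 0.015 m).
It also fails if it takes over 106 s, if anything falls off the work surface, if the arm or the gripper's body presses on something with over 40 N, if the wrist force passes 120 N, or if a joint passes its speed limit or range.

## Robot

A 6-joint arm with a two-finger parallel gripper is mounted at the origin on the work surface. World frame = base frame: x ahead of the robot, y to its left, z up, the work surface at z = 0. Lengths are in m, angles in rad, forces in N, time in s.
With the tool pointing down it reaches from about 0.25 to 0.8 m from the base axis. Payload 8.5 kg.
Tool frame: the origin (TCP) lies at the very end of the fingers, on their centre line; the grasp point (between the pads) lies 19 mm behind it; y points along the fingers, z is the direction in which the jaws open and shut, and the axes are right-handed (so a half turn about y gives the same grasp; the last joint's range is limited). The gripper opens to 85 mm and grips with 20 to 120 N. Pads are 22 mm wide; open, the fingers measure 114 mm over their backs; the gripper's body (76 mm by 85 mm) begins 54 mm behind the grasp point. The pads swing forward as they close: fully open they stand 13 mm farther back than shut.
Start: joints at [1.185, 0.238, -0.013, 1.319, 0, 1.571], TCP at [0.198, 0.486, 0.231] pointing down, gripper open.
Joint ranges: [-2.66, 2.66], [-1.03, 1.9], [-1.14, 1.46], [-1.82, 2.27], [-1.45, 1.34], [-3.14, 3.14]. Speed limits (rad/s): [2.22, 2.22, 2.79, 3.14, 3.14, 3.14].

## Interface

Orientations are given as a unit quaternion [w, x, y, z].
In Python, from station import * gives the robot as it stands. The module is installed in compiled form; this text tells all that it offers.
- The arm moves only by the shell command python3 -m pendant 'ROWS' [FORCE]. ROWS is JSON, a list of rows, each a list of 3 entries, a list of its own where there are three numbers: the shift along the world's x, y, z in m, then the turn, a rotation vector about the world's x, y, z in rad, then the finger opening in m, from 0 to 0.0854. In form: [[[x, y, z], [ax, ay, az], hand], ...]. A call has 1 to 20 rows; each row is the pose to reach, as a shift and turn from the pose commanded when the call began; what a row does not reach only later rows make up. A row lasts 1/12 s, in which the tool goes at most 41.7 mm and 7.16 degrees, less where a joint would pass 70% of its speed; a pose out of reach is approached as far as the arm can. A call with a gripper value outside its range is refused whole. The fingers move at their own pace and stop on an object; FORCE is the grip in N (left out, the last holds). Time passes only in rows, so rows that repeat a pose let the fingers close. It gives the time, the measured TCP pose, the force and the opening at its end, in the units of the state.
- sense(): the state, without advancing time (a new reading comes with each control period).
- camera(name): name is "scene" or "side" or "wrist"; returns the picture (420x560x3 uint8, blue, green, red); there is no depth.
- camera_params(name): a dict with "mtx" (3x3 intrinsics, pixels), "origin" and "rotation" of the camera in the world. Camera axes: x right, y up, looking along -z (the intrinsics and any distortion apply to the point x, -y, -z); pixel columns grow to the right and rows downward; lengths in m; the calibration is good to about 2 mm. A picture is of the moment at which its call begins: read the wrist's pose just before it. camera_params takes no time and is no camera call; for the wrist camera it gives the pose at the moment of the call.
- job_done(): hands the job in, once; it reports no verdict.
Trained networks look in the newest picture that a camera, given by its name, has taken for a name from the list of things; names that differ only in an ending like _2 or _b are one class to them, and where a whole thing is asked for, a point or a joint stands for the part that bears it (a point fixed in the world has none). Each returns a list of dicts, best first, with "p" (0 to 1); they miss things now and then, are a little off and sometimes report something else, mostly with a low value. They report only what shows in the picture. A call takes as long as a camera call.
- look_for(camera, target): "xy" ([column, row] in pixels, amid what is visible of it).
The state is a dict: "time_s": time; "q": joint angles; "qvel": joint speeds; "effort": joint torques, N m; "eef_pos": TCP position; "orientation": TCP orientation; "wrist_force": force on the tool from outside, world axes, zero at the start; "ft_torque": the same for the moment, N m; "gripper_width": opening from 0.0 (shut) to 1.0 (fully open).
Only numpy, scipy, OpenCV 4.12 (cv2) and the standard library are available. Lean on these libraries where they do the work, as an engineer would, in place of code of your own. Each camera call takes 0.05 s, during which the arm holds its last target.

## Working session

There is one attempt and no reset: what is moved stays moved. The work goes in short steps, Python scripts to look and compute and a shell command to move; the robot and the scene stay as the last step left them, time stands still between calls to the robot, and variables do not carry over. Pictures are saved under pics/ and viewed, and the job is handed in when it is done.

```bash
mkdir -p pics
python3 - <<'E'
from station import *
import cv2
s=sense();print({k:s[k] for k in ('time_s','eef_pos','orientation','gripper_width')})
for n in('scene','side','wrist'):
    im=camera(n);cv2.imwrite(f'pics/{n}0.png',im)
    p=camera_params(n);print(n,p['origin'],p['rotation'],p['mtx'],[k for k in p])
    for t in 'upper_cast lower_cast quadrant_cast die upper_rest lower_rest quadrant_rest die_rest calipers wax_block'.split():
        print(n,t,[( [round(v) for v in d['xy']],round(d['p'],2)) for d in look_for(n,t)[:3]])
print(sense()['time_s'])
E
```

```text
{'time_s': 0.0, 'eef_pos': array([0.19740189, 0.48602735, 0.230653  ]), 'orientation': array([-0.69348172,  0.69450193, -0.13565693,  0.13545248]), 'gripper_width': 0.9995439246264045}
scene [1.2021549  0.33940144 0.59085529] [0.46785717 0.22113662 0.37477202 0.76925561] [[421.25645652   0.         275.92628073]
 [  0.         421.25645652 201.06726391]
 [  0.           0.           1.        ]] ['mtx', 'origin', 'rotation']
scene upper_cast [([165, 183], 0.64)]
scene lower_cast [([221, 203], 0.67)]
scene quadrant_cast [([207, 147], 0.89)]
scene die [([308, 225], 0.49)]
scene upper_rest [([256, 166], 0.68)]
scene lower_rest [([308, 224], 0.62)]
scene quadrant_rest [([427, 213], 0.91)]
scene die_rest [([399, 257], 0.62), ([219, 204], 0.46), ([257, 169], 0.19)]
scene calipers [([172, 239], 0.93)]
scene wax_block [([276, 285], 0.67), ([308, 228], 0.63)]
side [ 0.53726985 -0.8375363   0.7542127 ] [ 0.90771238  0.41844985 -0.01553107 -0.02677211] [[515.01446344   0.         283.05540321]
 [  0.         515.01446344 211.7056077 ]
 [  0.           0.           1.        ]] ['mtx', 'origin',
[... 164 characters left out ...]
]
side die [([283, 192], 0.65)]
side upper_rest [([215, 265], 0.57)]
side lower_rest [([230, 202], 0.56)]
side quadrant_rest [([221, 150], 0.83)]
side die_rest []
side calipers [([368, 268], 0.86)]
side wax_block [([353, 189], 0.62), ([231, 202], 0.56)]
wrist [0.13468929 0.5117941  0.37374903] [ 0.82196732 -0.11262642 -0.0757635   0.55312286] [[315.27276892   0.         281.70642354]
 [  0.         315.27276892 203.29240275]
 [  0.           0.           1.        ]] ['mtx', 'origin', 'rotation']
wrist upper_cast []
wrist lower_cast []
wrist quadrant_cast []
wrist die []
wrist upper_rest []
wrist lower_rest []
wrist quadrant_rest []
wrist die_rest []
wrist calipers []
wrist wax_block []
1.65
```

View pics/scene0.png

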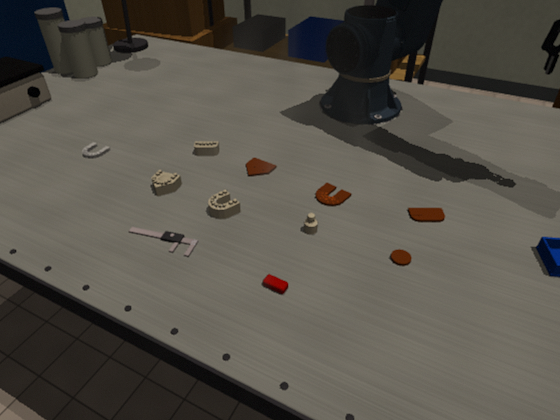

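View pics/side0.png

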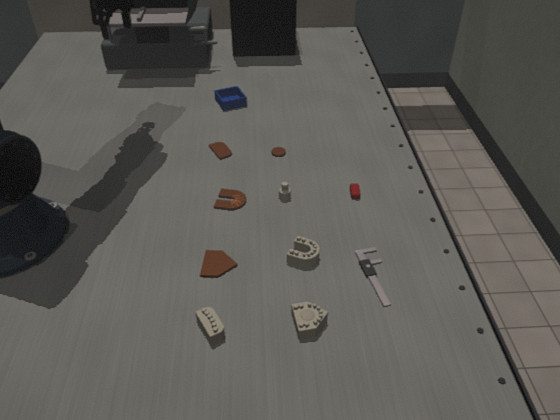

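View pics/wrist0.png

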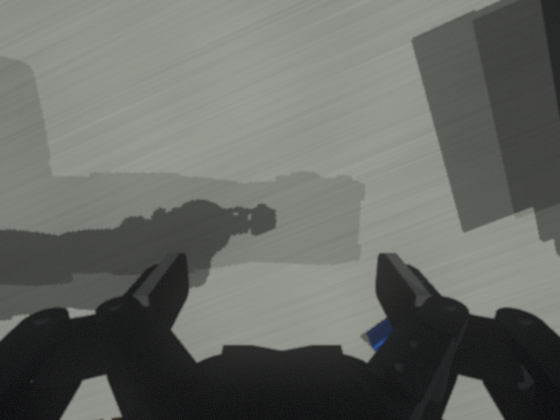

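```bash
cat > h.py <<'E'
import numpy as np,cv2
from scipy.spatial.transform import Rotation as R
from scipy.optimize import minimize
def cam(p):
    w,x,y,z=p['rotation']
    return np.array(p['mtx']),np.array(p['origin']),R.from_quat([x,y,z,w]).as_matrix()
def proj(c,P):
    K,o,Rm=c; q=(np.asarray(P)-o)@Rm
    q=np.stack([q[:,0],-q[:,1],-q[:,2]],1); u=q@K.T
    return u[:,:2]/u[:,2:]
def back(c,uv,z=0):
    K,o,Rm=c; d=np.linalg.inv(K)@[uv[0],uv[1],1]; d=Rm@[d[0],-d[1],-d[2]]
    return o+d*(z-o[2])/d[2]
def outline(n,g=0):
    import numpy as np
    k=n.split('_')[0]
    if k=='upper': P=[(0,-30),(30,-30),(60,0),(30,30),(0,30)]
    elif k=='lower':
        a=np.linspace(-np.pi/2,np.pi/2,25)
        P=[(0,-12),(0,-29)]+[(28+29*np.cos(t),29*np.sin(t)) for t in a]+[(0,29),(0,12)]+[(28+12*np.cos(t),12*np.sin(t)) for t in a[::-1]]
    elif k=='quadrant':
        a=np.linspace(0,np.pi/2,9)
        P=[(0,-31)]+[(18+12*np.sin(t),-19-12*np.cos(t)) for t in a]+[(18+12*np.cos(t),19+12*np.sin(t)) for t in a]+[(0,31)]
    else: P=[(14*np.cos(t),14*np.sin(t)) for t in np.linspace(0,2*np.pi,32,endpoint=False)]
    P=np.array(P,float)
    if g:
        S=10; m=np.zeros((1400,1400),np.uint8); cv2.fillPoly(m,[(P*S+600).round().astype(int)],255)
        r=int(g*S); m=cv2.dilate(m,cv2.getStructuringElement(cv2.MORPH_ELLIPSE,(2*r+1,2*r+1)))
        if k=='upper': pass
        c=max(cv2.findContours(m,0,2)[0],key=cv2.contourArea)
        P=(cv2.approxPolyDP(c,2,True)[:,0]-600)/S
    return P/1000
S=4
def sil(c,n,pose,z0,layers,g,box):
    x,y,t=pose; O=outline_c(n,g); m=np.zeros(((box[3]-box[1])*S,(box[2]-box[0])*S),np.uint8)
    rt=np.array([[np.cos(t),-np.sin(t)],[np.sin(t),np.cos(t)]])
    W=O@rt.T+[x,y]
    f=lambda z,WW=W:((proj(c,np.c_[WW,np.full(len(WW),z)])-[box[0],box[1]]+.5)*S-.5)
    def fill(p): cv2.fillPoly(m,[(p*16).round().astype(np.int32)],255,shift=4)
    for zz in np.linspace(z0,z0+layers,max(2,int(layers/.0015))): fill(f(zz))
    if n=='die':
        for zz,r in [(z,.0065) for z in np.linspace(.022,.042,12)]:
            a=np.linspace(0,6.28,20); fill(f(z0+zz,np.c_[x+r*np.cos(a),y+r*np.sin(a)]))
    return cv2.resize(m,None,fx=1/S,fy=1/S,interpolation=cv2.INTER_AREA)/255.
_c={}
def outline_c(n,g):
    if (n,g) not in _c:_c[n,g]=outline(n,g)
    return _c[n,g]
E
python3 - <<'E'
import cv2,numpy as np
from h import *
from station import *
for n,b in (('scene',(130,120,470,310)),('side',(170,120,410,350))):
    im=cv2.imread(f'pics/{n}0.png')[b[1]:b[3],b[0]:b[2]]
    f=min(800/im.shape[1],600/im.shape[0]); cv2.imwrite(f'pics/{n}0z.png',cv2.resize(im,None,fx=f,fy=f,interpolation=cv2.INTER_CUBIC))
c=cam(camera_params('side'))
for k,uv in dict(uc=(309,317),lc=(304,251),qc=(210,323),die=(284,192),ur=(216,264),lr=(230,200),qr=(220,150),dr=(278,152),cal=(368,268),wax=(354,190)).items(): print(k,back(c,uv,.0).round(3))
c=cam(camera_params('scene'))
for k,uv in dict(uc=(165,183),lc=(223,204),qc=(207,147),die=(310,225),ur=(260,166),lr=(332,194),qr=(427,214),dr=(400,257),cal=(172,239),wax=(276,284)).items(): print(k,back(c,uv,.0).round(3))
E
```

```text
uc [ 0.625 -0.253  0.   ]
lc [ 0.632 -0.084  0.   ]
qc [ 0.446 -0.257  0.   ]
die [0.603 0.115 0.   ]
ur [ 0.451 -0.111 -0.   ]
lr [0.476 0.092 0.   ]
qr [0.446 0.301 0.   ]
dr [0.598 0.284 0.   ]
cal [ 0.755 -0.139  0.   ]
wax [0.769 0.114 0.   ]
uc [ 0.604 -0.282  0.   ]
lc [ 0.608 -0.113  0.   ]
qc [ 0.421 -0.287  0.   ]
die [0.584 0.089 0.   ]
ur [ 0.437 -0.114  0.   ]
lr [0.463 0.091 0.   ]
qr [0.437 0.3   0.   ]
dr [0.59  0.281 0.   ]
cal [ 0.751 -0.143  0.   ]
wax [0.759 0.1   0.   ]
```

```bash
ls pics
```

```text
scene0.png
scene0z.png
side0.png
side0z.png
wrist0.png
```

View pics/side0z.png

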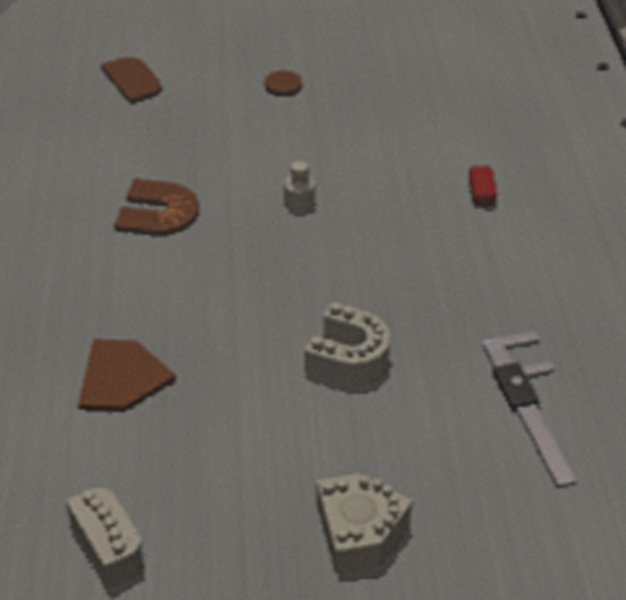

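View pics/scene0z.png

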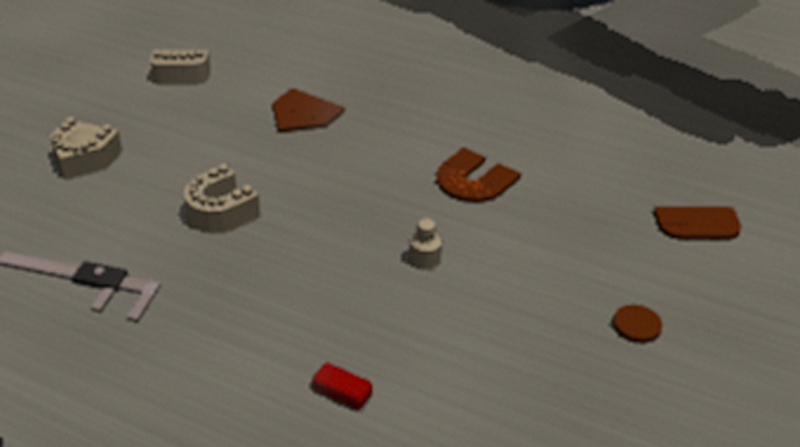

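```bash
cat > fit.py <<'E'
import sys
from h import *
from station import camera_params
def fitall(tag,init,hsvz=None,cams=('side','scene')):
    ims={n:cv2.imread(f'pics/{n}{tag}.png') for n in cams}
    cs={n:cam(camera_params(n)) for n in ims}
    out={}
    for k,(p0,z0) in init.items():
        rest=k.endswith('rest'); g=5 if rest else 0; h=.006 if rest else (.022 if k=='die' else .0275)
        T=[]
        for n in ims:
            c=cs[n]; ctr=proj(c,[[p0[0],p0[1],.01]])[0]; r=48
            b=[int(max(0,ctr[0]-r)),int(max(0,ctr[1]-r)),int(min(560,ctr[0]+r)),int(min(420,ctr[1]+r))]
            im=ims[n][b[1]:b[3],b[0]:b[2]].astype(float)
            B,G,Rr=cv2.split(im); ch=(Rr-B)/(Rr+G+B+1)
            bg=np.median(ch)
            s=(ch>bg+.12) if rest else ((ch>bg+.03)&(ch<bg+.18))
            s=cv2.morphologyEx(s.astype(np.uint8),cv2.MORPH_OPEN,np.ones((2,2)))
            s=cv2.morphologyEx(s,cv2.MORPH_CLOSE,np.ones((3,3)))
            nl,l,st,ce=cv2.connectedComponentsWithStats(s)
            bi=max(range(1,nl),key=lambda i:st[i,4]/(15+np.hypot(*(ce[i]+b[:2]-ctr)))) 
            T.append((c,b,(l==bi).astype(float),n))
        def cost(p):
            e=0
            for c,b,m,n in T:
                s=sil(c,k,p,z0,h,g,b); e+=np.minimum(s,m).sum()/np.maximum(s,m).sum()
            return len(T)-e
        best=None
        for d in (0,) if len(p0)>2 and p0[2] is not None else ():
            pass
        for t0 in ([p0[2]+d for d in (-.35,0,.35)]):
            x0=[p0[0],p0[1],t0]
            r=minimize(cost,x0,method='Nelder-Mead',options=dict(initial_simplex=np.array([x0,np.add(x0,[.015,0,0]),np.add(x0,[0,.015,0]),np.add(x0,[0,0,.2])]),xatol=1e-4,fatol=1e-4))
            if best is None or r.fun<best.fun: best=r
        out[k]=best.x
        print(k,best.x[:2].round(4),round(best.x[2],3),'iou',[round(1-0,2) and round(float(np.minimum(sil(c,k,best.x,z0,h,g,b),m).sum()/np.maximum(sil(c,k,best.x,z0,h,g,b),m).sum()),3) for c,b,m,n in T])
    for n in ims:
        v=cv2.resize(ims[n],None,fx=3,fy=3,interpolation=cv2.INTER_CUBIC)
        for k,p in out.items():
            rest=k.endswith('rest'); O=outline_c(k,5 if rest else 0); t=p[2]
            W=O@np.array([[np.cos(t),-np.sin(t)],[np.sin(t),np.cos(t)]]).T+p[:2]
            for zz,col in ((init[k][1],(0,255,0)),(init[k][1]+(.006 if rest else .022 if k=='die' else .026),(255,255,0))):
                q=proj(cs[n],np.c_[W,np.full(len(W),zz)]); cv2.polylines(v,[((q+.5)*3*16).astype(int)],True,col,1,16,4)
        b=dict(scene=(130,120,396,310),side=(170,120,410,320))[n]
        if n=='scene': b=(140,125,400,275) if False else (135,125,455,275)
        else: b=(180,130,340,345)
        w=v[b[1]*3:b[3]*3,b[0]*3:b[2]*3]; f=min(1,800/w.shape[1],600/w.shape[0]); cv2.imwrite(f'pics/fit_{n}{tag}.png',cv2.resize(w,None,fx=f,fy=f,interpolation=cv2.INTER_AREA))
    return out
E
python3 - <<'E'
from fit import *
I=dict(upper_cast=((.60,-.26,-.1),0),lower_cast=((.59,-.09,.1),0),quadrant_cast=((.42,-.27,.3),0),die=((.59,.105,0),0),
upper_rest=((.42,-.115,.1),0),lower_rest=((.445,.09,0),0),quadrant_rest=((.42,.3,.3),0),die_rest=((.594,.282,0),0))
fitall('0',I)
fitall('0',I,cams=('side',)); fitall('0',I,cams=('scene',))
fitall('0',I)
E
```

```text
upper_cast [ 0.5952 -0.2687] 0.101 iou [0.688, 0.944]
lower_cast [ 0.6026 -0.0876] -0.436 iou [0.23, 0.946]
quadrant_cast [ 0.4348 -0.2741] 0.473 iou [0.735, 0.887]
die [0.5993 0.0984] -0.196 iou [0.094, 0.895]
upper_rest [ 0.4279 -0.1097] -0.107 iou [0.87, 0.859]
lower_rest [0.4497 0.0986] -0.243 iou [0.77, 0.894]
quadrant_rest [0.4331 0.2943] 0.478 iou [0.757, 0.927]
die_rest [0.5965 0.2843] 0.085 iou [0.638, 0.881]
upper_cast [ 0.5948 -0.2618] -0.063 iou [0.703]
lower_cast [ 0.6096 -0.0773] -0.465 iou [0.241]
quadrant_cast [ 0.4355 -0.2751] 0.417 iou [0.743]
die [0.5997 0.1163] -0.053 iou [0.096]
upper_rest [ 0.4309 -0.1107] -0.124 iou [0.881]
lower_rest [0.4534 0.0947] -0.251 iou [0.837]
quadrant_rest [0.4366 0.29  ] 0.391 iou [0.827]
die_rest [0.6002 0.2784] -0.376 iou [0.735]
upper_cast [ 0.5949 -0.2689] 0.111 iou [0.946]
lower_cast [ 0.6026 -0.0875] -0.443 iou [0.946]
quadrant_cast [ 0.4324 -0.2773] 0.613 iou [0.901]
die [0.5994 0.0984] -0.197 iou [0.896]
upper_rest [ 0.4249 -0.1078] -0.115 iou [0.904]
lower_rest [0.4473 0.0995] -0.215 iou [0.935]
quadrant_rest [0.4309 0.2954] 0.457 iou [0.949]
die_rest [0.5948 0.2848] -0.402 iou [0.915]
upper_cast [ 0.5952 -0.2687] 0.101 iou [0.688, 0.944]
lower_cast [ 0.6026 -0.0876] -0.436 iou [0.23, 0.946]
quadrant_cast [ 0.4348 -0.2741] 0.473 iou [0.735, 0.887]
die [0.5993 0.0984] -0.196 iou [0.094, 0.895]
upper_rest [ 0.4279 -0.1097] -0.107 iou [0.87, 0.859]
lower_rest [0.4497 0.0986] -0.243 iou [0.77, 0.894]
quadrant_rest [0.4331 0.2943] 0.478 iou [0.757, 0.927]
die_rest [0.5965 0.2843] 0.085 iou [0.638, 0.881]
```

View pics/fit_side0.png

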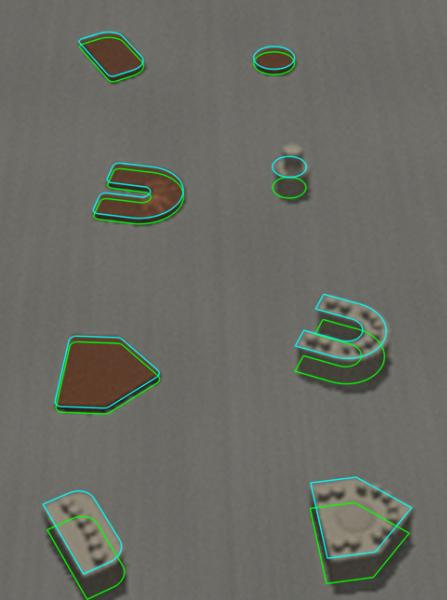

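View pics/fit_scene0.png

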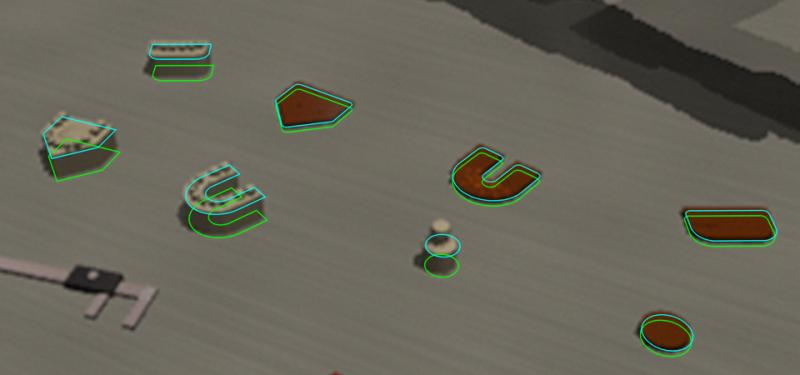

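Run:
```python
from h import *
im=cv2.imread('pics/side0.png').astype(float)
B,G,Rr=cv2.split(im);ch=(Rr-B)/(Rr+G+B+1)
for n,p in dict(uc=(305,312),ucside=(315,328),lc=(318,250),lcside=(310,262),die=(284,192),ur=(216,264),lr=(235,190),bench=(260,230)).items(): print(n,im[p[1],p[0]],ch[p[1]-2:p[1]+3,p[0]-2:p[0]+3].mean().round(3))
```

```text
uc [114. 129. 136.] 0.057
ucside [74. 83. 86.] 0.052
lc [114. 127. 135.] 0.043
lcside [59. 63. 67.] 0.047
die [80. 89. 94.] 0.052
ur [42. 58. 91.] 0.254
lr [59. 71. 94.] 0.14
bench [102. 107. 108.] 0.021
```

```bash
python3 - <<'E'
s=open('fit.py').read()
s=s.replace("im=ims[n][b[1]:b[3],b[0]:b[2]].astype(float)","im=cv2.GaussianBlur(ims[n],(0,0),.8)[b[1]:b[3],b[0]:b[2]].astype(float)")
s=s.replace("s=(ch>bg+.12) if rest else ((ch>bg+.03)&(ch<bg+.18))","s=(ch>bg+THR[n][0]) if rest else ((ch>bg+THR[n][1])&(ch<bg+.2))")
s=s.replace("def fitall","THR=dict(side=(.07,.013),scene=(.12,.03))\ndef fitall",1)
s=s.replace("        def cost(p):","        DBG.append((k,[(n,m) for _,b,m,n in T]))\n        def cost(p):").replace("THR=","DBG=[]\nTHR=",1)
open('fit.py','w').write(s)
E
cat > run0.py <<'E'
import fit
from fit import *
I=dict(upper_cast=((.60,-.26,-.1),0),lower_cast=((.59,-.09,.1),0),quadrant_cast=((.42,-.27,.3),0),die=((.59,.105,0),0),
upper_rest=((.42,-.115,-.1),0),lower_rest=((.445,.09,-.2),0),quadrant_rest=((.42,.3,.4),0),die_rest=((.594,.282,0),0))
fitall('0',I,cams=('side',)); fitall('0',I,cams=('scene',))
fit.DBG.clear()
fitall('0',I)
rows=[np.hstack([cv2.resize(m*255,(96,96)) for _,m in ms]) for k,ms in fit.DBG]
a=np.vstack([np.hstack(rows[:4]),np.hstack(rows[4:])]);cv2.imwrite('pics/masks.png',a)
E
python3 run0.py
```

```text
upper_cast [ 0.5989 -0.2738] 0.154 iou [0.95]
lower_cast [ 0.6069 -0.092 ] -0.438 iou [0.952]
quadrant_cast [ 0.4374 -0.2788] 0.469 iou [0.954]
die [0.6043 0.093 ] 0.325 iou [0.898]
upper_rest [ 0.43   -0.1105] -0.105 iou [0.931]
lower_rest [0.4526 0.0945] -0.219 iou [0.897]
quadrant_rest [0.4376 0.2899] 0.455 iou [0.899]
die_rest [0.601  0.2792] 0.459 iou [0.83]
upper_cast [ 0.5946 -0.2695] 0.13 iou [0.936]
lower_cast [ 0.6022 -0.0873] -0.455 iou [0.934]
quadrant_cast [ 0.4338 -0.2768] 0.617 iou [0.869]
die [0.5987 0.0982] 0.372 iou [0.882]
upper_rest [ 0.424  -0.1089] -0.083 iou [0.888]
lower_rest [0.4471 0.0995] -0.217 iou [0.941]
quadrant_rest [0.4312 0.2954] 0.47 iou [0.956]
die_rest [0.5941 0.2852] -0.23 iou [0.928]
upper_cast [ 0.5968 -0.2698] 0.075 iou [0.889, 0.887]
lower_cast [ 0.605  -0.0901] -0.437 iou [0.904, 0.848]
quadrant_cast [ 0.4364 -0.2762] 0.467 iou [0.921, 0.833]
die [0.6028 0.0982] 0.136 iou [0.771, 0.791]
upper_rest [ 0.4279 -0.1097] -0.106 iou [0.908, 0.864]
lower_rest [0.4496 0.0986] -0.241 iou [0.797, 0.891]
quadrant_rest [0.434  0.2932] 0.467 iou [0.822, 0.893]
die_rest [0.5958 0.2844] 0.096 iou [0.65, 0.889][ WARN:0@24.040] global loadsave.cpp:1063 imwrite_ Unsupported depth image for selected encoder is fallbacked to CV_8U.
```

View pics/masks.png

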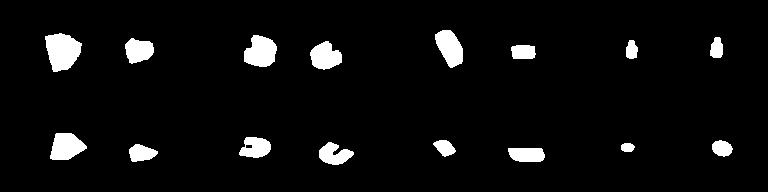

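View pics/fit_side0.png

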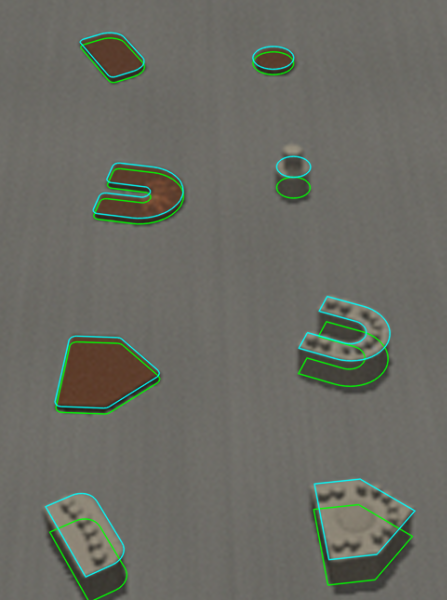

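Run:
```python
from station import *
from h import *
s=sense();w,x,y,z=s['orientation'];M=R.from_quat([x,y,z,w]).as_matrix()
print(M.round(3)); print('jaw yaw',np.arctan2(M[1,2],M[0,2]),'time',s['time_s'],s['eef_pos'])
ps=dict(die=(.6015,.0955,0,0,None),upper_cast=(.597,-.2716,.14,.018,np.pi/2),lower_cast=(.6045,-.0895,-.445,.020,np.pi/2),quadrant_cast=(.4355,-.278,.47,.015,0),die_rest=(.5975,.282,0,0,None),upper_rest=(.427,-.1097,-.1,.018,np.pi/2),lower_rest=(.45,.097,-.22,.02,np.pi/2),quadrant_rest=(.4345,.2926,.46,.015,0))
for k,(a,b,t,d,j) in ps.items():
    gx,gy=a+d*np.cos(t),b+d*np.sin(t); print(k,round(gx,4),round(gy,4),'jaw',None if j is None else round(((t+j)+np.pi/2)%np.pi-np.pi/2,3))
```

```text
[[ 0.926 -0.     0.376]
 [-0.376 -0.     0.926]
 [ 0.    -1.    -0.   ]]
jaw yaw 1.1849905061291799 time 1.65 [0.19753713 0.48636131 0.23126991]
die 0.6015 0.0955 jaw None
upper_cast 0.6148 -0.2691 jaw -1.431
lower_cast 0.6226 -0.0981 jaw 1.126
quadrant_cast 0.4489 -0.2712 jaw 0.47
die_rest 0.5975 0.282 jaw None
upper_rest 0.4449 -0.1115 jaw 1.471
lower_rest 0.4695 0.0926 jaw 1.351
quadrant_rest 0.4479 0.2993 jaw 0.46
```

```bash
python3 -m pendant '[[[0.04,-0.04,0.02],[0,0,0],0.085],[[0.08,-0.08,0.02],[0,0,0],0.085],[[0.12,-0.12,0.02],[0,0,0],0.085],[[0.16,-0.16,0.02],[0,0,0],0.085],[[0.2,-0.2,0.02],[0,0,0],0.085],[[0.24,-0.24,0.02],[0,0,0],0.085],[[0.28,-0.28,0.02],[0,0,0],0.085],[[0.32,-0.32,0.02],[0,0,0],0.085],[[0.36,-0.36,0.02],[0,0,0],0.085],[[0.404,-0.391,0.02],[0,0,0],0.085],[[0.404,-0.391,0.02],[0,0,0],0.085],[[0.404,-0.391,0.02],[0,0,0],0.085],[[0.404,-0.391,0.02],[0,0,0],0.085],[[0.404,-0.391,0.02],[0,0,0],0.085],[[0.404,-0.391,0.02],[0,0,0],0.085],[[0.404,-0.391,0.02],[0,0,0],0.085]]'
cat > snap.py <<'E'
import sys,json
from station import *
from h import *
n=sys.argv[1]; p=camera_params('wrist'); im=camera('wrist'); s=sense()
cv2.imwrite(f'pics/wrist{n}.png',im); json.dump({k:np.array(p[k]).tolist() for k in p},open(f'pics/wrist{n}.json','w'))
w,x,y,z=s['orientation'];M=R.from_quat([x,y,z,w]).as_matrix()
print('t',s['time_s'],'tcp',s['eef_pos'].round(4),'jaw',np.arctan2(M[1,2],M[0,2]).round(4),'q',np.round(s['q'],2),'F',np.round(s['wrist_force'],2),'w',s['gripper_width'])
E
python3 snap.py 1
```

```text
time_s: 2.98
eef_pos: [0.6021, 0.0942, 0.2505]
orientation: [-0.694, 0.694, -0.137, 0.136]
wrist_force: [-0.0, 0.4, 0.1]
gripper_width: 0.996
t 3.0333 tcp [0.6013 0.0951 0.2508] jaw 1.184 q [0.16 0.38 0.24 1.43 0.   0.54] F [0.72 0.73 0.04] w 0.9969572836689435
```

View pics/wrist1.png

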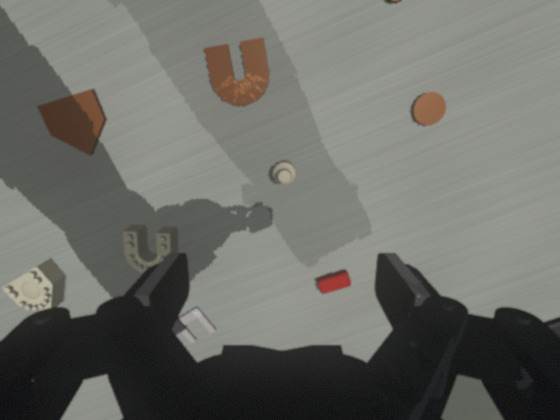

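```bash
cat > wfit.py <<'E'
import json,sys
from h import *
def wfit(tag,init,r=60,thr=(.10,.02)):
    im0=cv2.imread(f'pics/wrist{tag}.png'); c=cam(json.load(open(f'pics/wrist{tag}.json')))
    v=cv2.resize(im0,None,fx=2,fy=2,interpolation=cv2.INTER_CUBIC); out={}
    bl=cv2.GaussianBlur(im0,(0,0),.8).astype(float)
    for k,(p0,z0) in init.items():
        rest=k.endswith('rest'); g=5 if rest else 0; h=.006 if rest else (.022 if k=='die' else .0275)
        ctr=proj(c,[[p0[0],p0[1],.01]])[0]
        b=[int(max(0,ctr[0]-r)),int(max(0,ctr[1]-r)),int(min(560,ctr[0]+r)),int(min(420,ctr[1]+r))]
        B,G,Rr=cv2.split(bl[b[1]:b[3],b[0]:b[2]]); ch=(Rr-B)/(Rr+G+B+1); bg=np.median(ch)
        s=(ch>bg+thr[0]) if rest else ((ch>bg+thr[1])&(ch<bg+.2))
        s=cv2.morphologyEx(s.astype(np.uint8),cv2.MORPH_OPEN,np.ones((2,2)));s=cv2.morphologyEx(s,cv2.MORPH_CLOSE,np.ones((3,3)))
        nl,l,st,ce=cv2.connectedComponentsWithStats(s)
        bi=max(range(1,nl),key=lambda i:st[i,4]/(15+np.hypot(*(ce[i]+b[:2]-ctr)))); m=(l==bi).astype(float)
        def cost(p): s=sil(c,k,p,z0,h,g,b); return 1-np.minimum(s,m).sum()/np.maximum(s,m).sum()
        best=None
        for t0 in [p0[2]+d for d in (-.3,0,.3)]:
            x0=np.array([p0[0],p0[1],t0]); q=minimize(cost,x0,method='Nelder-Mead',options=dict(initial_simplex=x0+np.array([[0,0,0],[.012,0,0],[0,.012,0],[0,0,.2]]),xatol=1e-4,fatol=1e-4))
            if best is None or q.fun<best.fun: best=q
        p=out[k]=best.x; print(k,p[:2].round(4),round(p[2],3),'iou',round(1-best.fun,3))
        O=outline_c(k,g);t=p[2];W=O@np.array([[np.cos(t),-np.sin(t)],[np.sin(t),np.cos(t)]]).T+p[:2]
        for zz,col in ((z0,(0,255,0)),(z0+(.006 if rest else .022 if k=='die' else .026),(255,255,0))):
            cv2.polylines(v,[((proj(c,np.c_[W,np.full(len(W),zz)])+.5)*2*16).astype(int)],True,col,1,16,4)
    cv2.imwrite(f'pics/wfit{tag}.png',v[:640,:][:, :].copy() if False else cv2.resize(v,(800,600),interpolation=cv2.INTER_AREA))
    return out
E
python3 - <<'E'
from wfit import *
wfit('1',dict(lower_cast=((.6045,-.0895,-.445),0),die=((.6015,.0955,0),0),upper_cast=((.597,-.2716,.14),0),upper_rest=((.427,-.11,-.1),0),lower_rest=((.45,.097,-.22),0),die_rest=((.5975,.282,0),0)))
E
```

```text
lower_cast [ 0.6059 -0.0876] -0.503 iou 0.794
die [0.6034 0.0976] 0.347 iou 0.896
upper_cast [ 0.5979 -0.2715] 0.132 iou 0.944
upper_rest [ 0.4292 -0.1079] -0.102 iou 0.904
lower_rest [0.4521 0.0987] -0.234 iou 0.963
die_rest [0.5991 0.2842] 0.299 iou 0.925
```

View pics/wfit1.png

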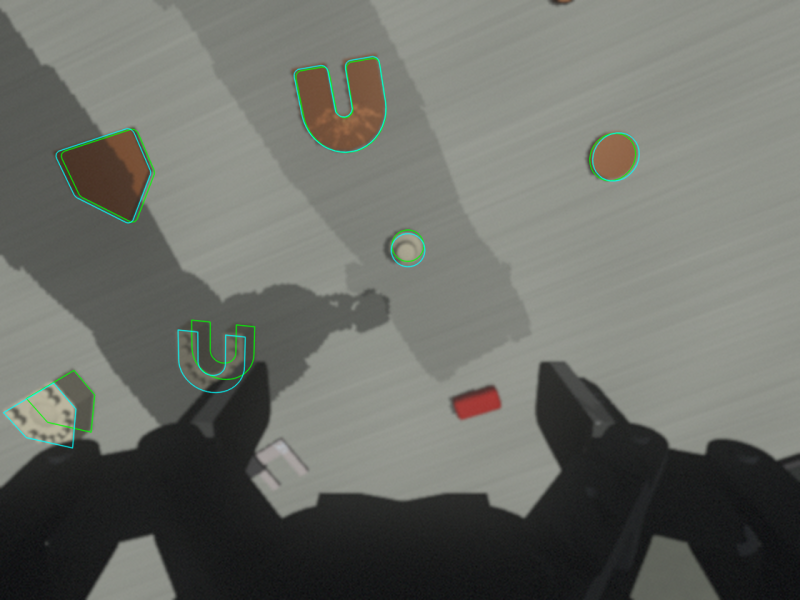

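```bash
python3 -m pendant '[[[0.001,0.001,-0.04],[0,0,0],0.06],[[0.001,0.0015,-0.08],[0,0,0],0.06],[[0.001,0.0015,-0.12],[0,0,0],0.06],[[0.001,0.0015,-0.16],[0,0,0],0.06],[[0.001,0.0015,-0.19],[0,0,0],0.06],[[0.001,0.0015,-0.215],[0,0,0],0.06],[[0.001,0.0015,-0.235],[0,0,0],0.06],[[0.001,0.0015,-0.246],[0,0,0],0.06],[[0.001,0.0015,-0.246],[0,0,0],0.06],[[0.001,0.0015,-0.246],[0,0,0],0.02],[[0.001,0.0015,-0.246],[0,0,0],0.02],[[0.001,0.0015,-0.246],[0,0,0],0.02],[[0.001,0.0015,-0.246],[0,0,0],0.02],[[0.001,0.0015,-0.246],[0,0,0],0.02],[[0.001,0.0015,-0.246],[0,0,0],0.02],[[0.001,0.0015,-0.246],[0,0,0],0.02]]' 30; python3 snap.py 2
```

```text
time_s: 4.37
eef_pos: [0.6036, 0.0973, 0.0072]
orientation: [0.695, -0.693, 0.135, -0.136]
wrist_force: [-2.2, 2.0, 6.8]
gripper_width: 0.308
t 4.4167 tcp [0.6036 0.0973 0.0072] jaw 1.1851 q [ 0.16  0.53 -0.17  0.87  0.    0.55] F [-1.2   1.67  6.95] w 0.3032529147365612
```

View pics/wrist2.png

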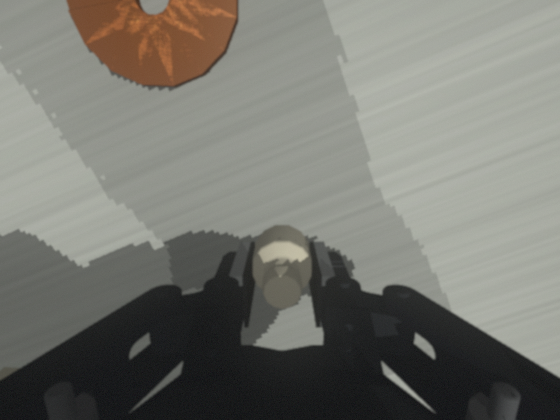

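```bash
python3 -m pendant '[[[0,0,0.02],[0,0,0],0.02],[[0,0,0.05],[0,0,0],0.02],[[0,0.02,0.07],[0,0,0],0.02],[[-0.001,0.05,0.07],[0,0,0],0.02],[[-0.002,0.08,0.07],[0,0,0],0.02],[[-0.003,0.11,0.07],[0,0,0],0.02],[[-0.004,0.14,0.07],[0,0,0],0.02],[[-0.0045,0.165,0.07],[0,0,0],0.02],[[-0.0045,0.1865,0.07],[0,0,0],0.02],[[-0.0045,0.1865,0.06],[0,0,0],0.02],[[-0.0045,0.1865,0.05],[0,0,0],0.02],[[-0.0045,0.1865,0.05],[0,0,0],0.02],[[-0.0045,0.1865,0.05],[0,0,0],0.02]]'; python3 snap.py 3
```

```text
time_s: 5.5
eef_pos: [0.5974, 0.282, 0.0545]
orientation: [-0.693, 0.694, -0.136, 0.135]
wrist_force: [-0.3, -0.4, -0.2]
gripper_width: 0.31
t 5.55 tcp [0.5979 0.2821 0.0551] jaw 1.1837 q [ 0.44  0.57  0.04  1.04 -0.    0.83] F [-0.62 -0.54 -0.47] w 0.3044125849313563
```

View pics/wrist3.png

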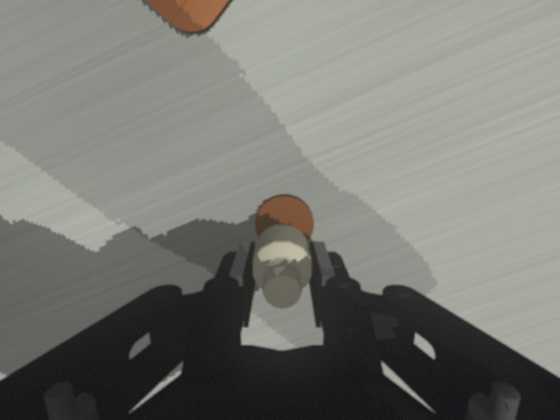

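```bash
python3 -m pendant '[[[0.0005,0.001,-0.012],[0,0,0],0.02],[[0.0005,0.001,-0.024],[0,0,0],0.02],[[0.0005,0.001,-0.033],[0,0,0],0.02],[[0.0005,0.001,-0.038],[0,0,0],0.02],[[0.0005,0.001,-0.0405],[0,0,0],0.02],[[0.0005,0.001,-0.042],[0,0,0],0.02],[[0.0005,0.001,-0.042],[0,0,0],0.02],[[0.0005,0.001,-0.042],[0,0,0],0.02]]'; python3 snap.py 4
```

```text
time_s: 6.22
eef_pos: [0.5989, 0.2844, 0.0137]
orientation: [0.694, -0.694, 0.135, -0.136]
wrist_force: [-0.4, 1.1, 0.2]
gripper_width: 0.308
t 6.2667 tcp [0.5989 0.2845 0.0137] jaw 1.185 q [ 0.44  0.6  -0.01  0.96 -0.    0.83] F [-0.58 -0.03 -0.37] w 0.30662843534436546
```

View pics/wrist4.png

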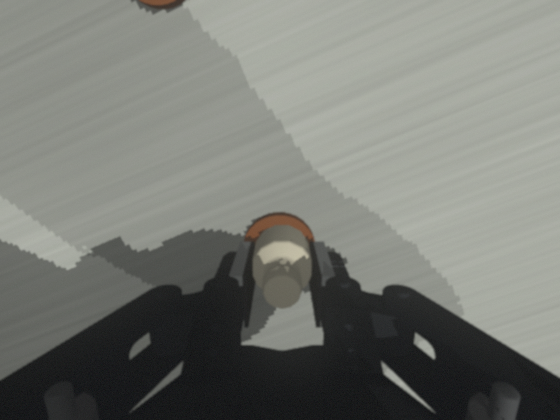

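```bash
python3 -m pendant '[[[0,-0.0005,-0.001],[0,0,0],0.02],[[0,-0.0005,-0.001],[0,0,0],0.02],[[0,-0.0005,-0.001],[0,0,0],0.085],[[0,-0.0005,-0.001],[0,0,0],0.085],[[0,-0.0005,-0.001],[0,0,0],0.085],[[0,-0.0005,-0.001],[0,0,0],0.085],[[0,-0.0005,-0.001],[0,0,0],0.085],[[0,0,0.01],[0,0,0],0.085],[[0,0,0.04],[0,0,0],0.085],[[0,0,0.08],[0,0,0],0.085],[[0,0,0.12],[0,0,0],0.085],[[0.0,-0.04,0.13],[0,0,0],0.085],[[0.0,-0.08,0.15],[0,0,0],0.085],[[0.0,-0.12,0.16],[0,0,0],0.085],[[0,-0.15,0.2],[0,0,0],0.085],[[0,-0.15,0.2],[0,0,0],0.085],[[0,-0.15,0.2],[0,0,0],0.085]]'; python3 snap.py 5
python3 - <<'E'
from wfit import *
wfit('5',dict(die=((.6,.284,0),.006),quadrant_rest=((.4345,.2926,.46),0)))
E
```

```text
time_s: 7.68
eef_pos: [0.6, 0.1327, 0.2172]
orientation: [0.695, -0.693, 0.135, -0.138]
wrist_force: [-0.4, 0.4, 0.4]
gripper_width: 0.993
t 7.7333 tcp [0.5993 0.134  0.2151] jaw 1.1832 q [0.22 0.4  0.17 1.35 0.   0.61] F [-0.85  0.25 -0.61] w 0.9969262648961779
die [0.5968 0.2825] -0.246 iou 0.67
quadrant_rest [0.4355 0.2967] 0.398 iou 0.953
```

View pics/wfit5.png

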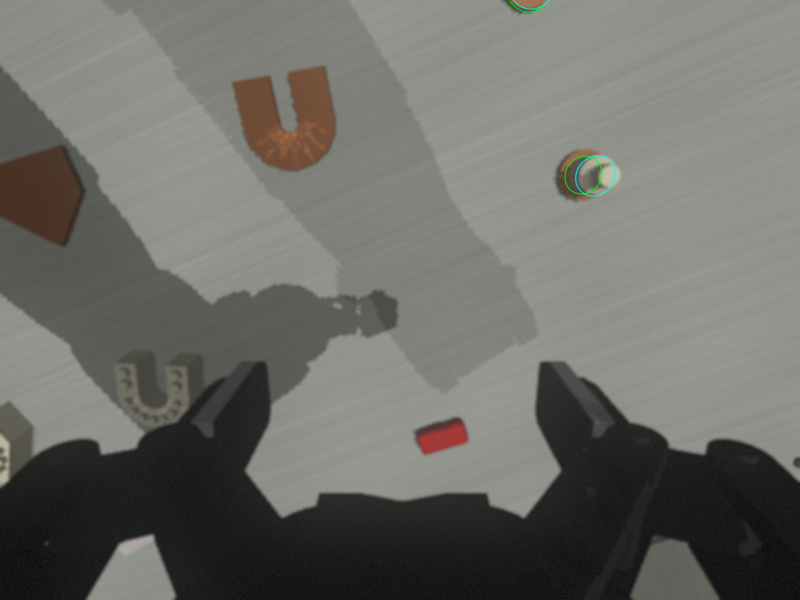

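```bash
python3 -m pendant '[[[0.004,-0.04,0],[0,0,-0.02],0.085],[[0.008,-0.08,0],[0,0,-0.04],0.085],[[0.012,-0.12,0],[0,0,-0.059],0.085],[[0.016,-0.16,0],[0,0,-0.059],0.085],[[0.02,-0.20,0],[0,0,-0.059],0.085],[[0.024,-0.232,0],[0,0,-0.059],0.085],[[0.024,-0.232,-0.02],[0,0,-0.059],0.085],[[0.024,-0.232,-0.02],[0,0,-0.059],0.085],[[0.024,-0.232,-0.02],[0,0,-0.059],0.085],[[0.024,-0.232,-0.02],[0,0,-0.059],0.085]]'; python3 snap.py 6
python3 - <<'E'
from wfit import *
wfit('6',dict(lower_cast=((.605,-.089,-.445),0),upper_cast=((.5975,-.2715,.135),0),upper_rest=((.428,-.109,-.1),0)),r=75)
E
```

```text
time_s: 8.57
eef_pos: [0.6224, -0.0959, 0.1928]
orientation: [0.69, -0.69, 0.156, -0.155]
wrist_force: [0.0, -0.6, -0.2]
gripper_width: 1.0
t 8.6167 tcp [ 0.6227 -0.0959  0.1935] jaw 1.1281 q [-0.15  0.43  0.18  1.32  0.    0.29] F [ 0.76 -0.2   0.47] w 0.99298791521234
lower_cast [ 0.6064 -0.0892] -0.443 iou 0.909
upper_cast [ 0.5978 -0.2717] 0.143 iou 0.879
upper_rest [ 0.4275 -0.1082] -0.109 iou 0.966
```

View pics/wfit6.png

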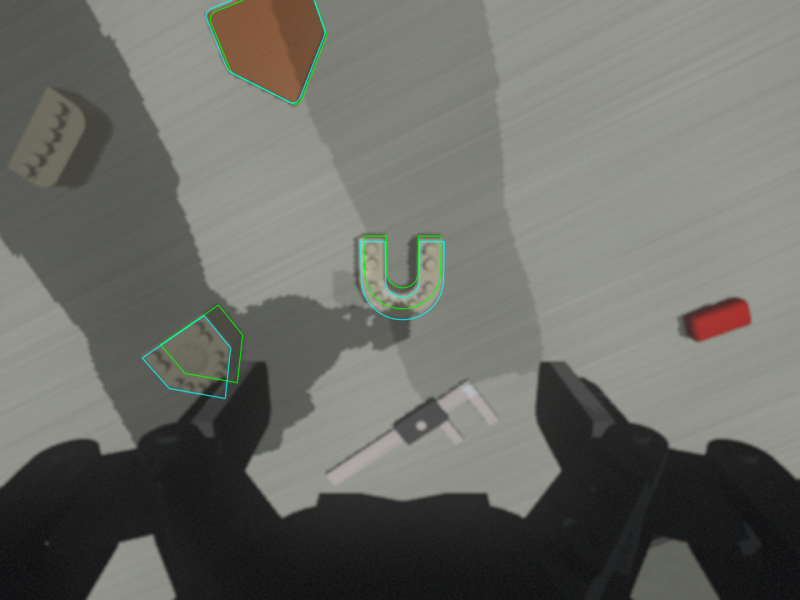

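```bash
python3 -m pendant '[[[0.001,0,-0.04],[0,0,0],0.085],[[0.001,0,-0.08],[0,0,0],0.085],[[0.001,0,-0.11],[0,0,0],0.085],[[0.001,0,-0.135],[0,0,0],0.085],[[0.001,0,-0.155],[0,0,0],0.085],[[0.001,0,-0.17],[0,0,0],0.085],[[0.001,0,-0.18],[0,0,0],0.085],[[0.001,0,-0.188],[0,0,0],0.085],[[0.001,0,-0.188],[0,0,0],0.085],[[0.001,0,-0.188],[0,0,0],0.085],[[0.001,0,-0.188],[0,0,0],0.05],[[0.001,0,-0.188],[0,0,0],0.05],[[0.001,0,-0.188],[0,0,0],0.05],[[0.001,0,-0.188],[0,0,0],0.05],[[0.001,0,-0.188],[0,0,0],0.05]]' 35; python3 snap.py 7
```

```text
time_s: 9.87
eef_pos: [0.6243, -0.0977, 0.0066]
orientation: [0.69, -0.69, 0.155, -0.157]
wrist_force: [-1.7, 1.5, 6.0]
gripper_width: 0.671
t 9.9167 tcp [ 0.6243 -0.0977  0.0066] jaw 1.126 q [-0.16  0.56 -0.11  0.9   0.    0.29] F [-1.19  1.43  7.08] w 0.6686172952864807
```

View pics/wrist7.png

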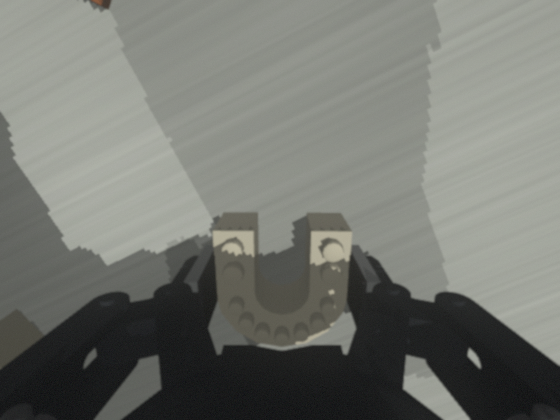

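```bash
python3 -m pendant '[[[0,0,0.015],[0,0,0],0.05],[[0,0,0.04],[0,0,0],0.05],[[-0.012,0.015,0.055],[0,0,0.02],0.05],[[-0.032,0.04,0.055],[0,0,0.05],0.05],[[-0.056,0.07,0.055],[0,0,0.09],0.05],[[-0.08,0.1,0.055],[0,0,0.13],0.05],[[-0.104,0.13,0.055],[0,0,0.17],0.05],[[-0.126,0.158,0.055],[0,0,0.2],0.05],[[-0.144,0.18,0.055],[0,0,0.215],0.05],[[-0.153,0.1915,0.055],[0,0,0.215],0.05],[[-0.153,0.1915,0.05],[0,0,0.215],0.05],[[-0.153,0.1915,0.04],[0,0,0.215],0.05],[[-0.153,0.1915,0.03],[0,0,0.215],0.05],[[-0.153,0.1915,0.03],[0,0,0.215],0.05],[[-0.153,0.1915,0.03],[0,0,0.215],0.05]]'; python3 snap.py 8
```

```text
time_s: 11.17
eef_pos: [0.4706, 0.0934, 0.0351]
orientation: [-0.702, 0.703, -0.081, 0.081]
wrist_force: [0.0, 0.9, -0.4]
gripper_width: 0.667
t 11.2167 tcp [0.4709 0.0935 0.0355] jaw 1.3403 q [ 0.2   0.32 -0.45  0.8  -0.    0.43] F [ 0.7   0.39 -0.17] w 0.6669522736927196
```

View pics/wrist8.png

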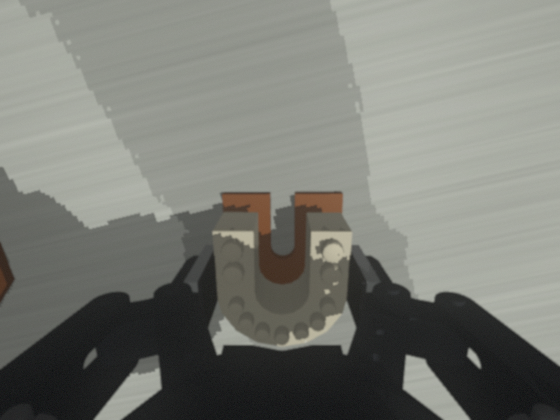

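```bash
python3 -m pendant '[[[0,0,-0.01],[0,0,0],0.05],[[0,0,-0.018],[0,0,0],0.05],[[0,0,-0.0215],[0,0,0],0.05],[[0,0,-0.023],[0,0,0],0.05],[[0,0,-0.023],[0,0,0],0.05],[[0,0,-0.023],[0,0,0],0.05],[[0,0,-0.023],[0,0,0],0.085],[[0,0,-0.023],[0,0,0],0.085],[[0,0,-0.023],[0,0,0],0.085],[[0,0,-0.023],[0,0,0],0.085],[[0,0,-0.015],[0,0,0],0.085],[[0,0,0.01],[0,0,0],0.085],[[0,0,0.05],[0,0,0],0.085],[[0,0,0.09],[0,0,0],0.085],[[0.015,-0.03,0.12],[0,0,0.05],0.085],[[0.03,-0.065,0.15],[0,0,0.1],0.085],[[0.045,-0.1,0.16],[0,0,0.15],0.085],[[0.045,-0.1,0.16],[0,0,0.15],0.085],[[0.045,-0.1,0.16],[0,0,0.15],0.085]]'; python3 snap.py 9;  python3 - <<'E'
from wfit import *
wfit('9',dict(lower_cast=((.4513,.098,-.23),.006),upper_cast=((.5975,-.2715,.135),0),upper_rest=((.428,-.109,-.1),0),quadrant_cast=((.4355,-.278,.47),0)),r=75)
E
```

```text
time_s: 12.8
eef_pos: [0.5169, -0.0082, 0.1969]
orientation: [-0.706, 0.707, -0.028, 0.03]
wrist_force: [0.2, 0.0, 0.5]
gripper_width: 0.994
t 12.85 tcp [ 0.5158 -0.0069  0.1958] jaw 1.4883 q [-0.01  0.24 -0.11  1.23  0.    0.07] F [-0.57 -0.79  0.14] w 0.9938423200122067
lower_cast [0.4529 0.0979] -0.396 iou 0.709
upper_cast [ 0.5978 -0.2714] 0.18 iou 0.91
upper_rest [ 0.4293 -0.1076] -0.111 iou 0.938
quadrant_cast [ 0.4359 -0.2767] 0.44 iou 0.969
```

View pics/wfit9.png

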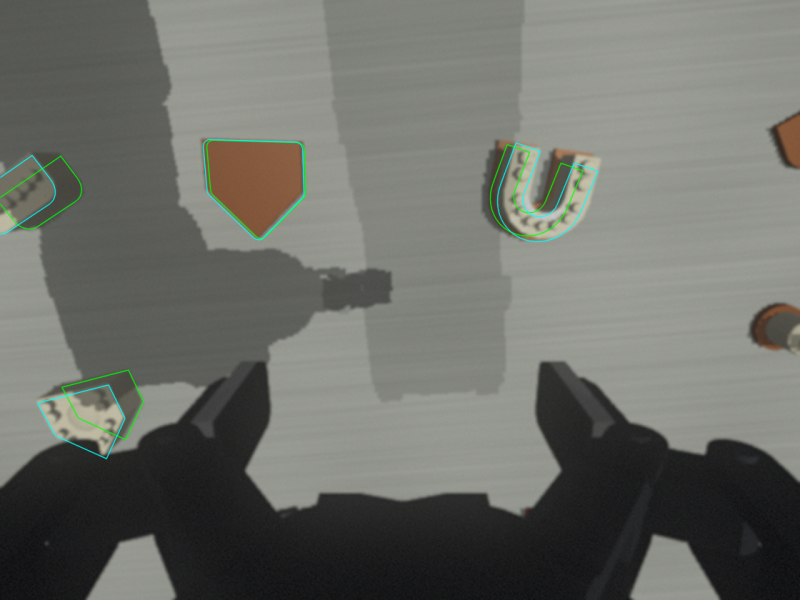

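```bash
python3 -m pendant '[[[0.014,-0.038,0],[0,0,0.05],0.085],[[0.028,-0.076,0],[0,0,0.1],0.085],[[0.042,-0.114,0],[0,0,0.15],0.085],[[0.056,-0.152,0],[0,0,0.2],0.085],[[0.07,-0.19,0],[0,0,0.22],0.085],[[0.085,-0.228,0],[0,0,0.22],0.085],[[0.0995,-0.2625,0],[0,0,0.22],0.085],[[0.0995,-0.2625,0],[0,0,0.22],0.085],[[0.0995,-0.2625,0],[0,0,0.22],0.085],[[0.0995,-0.2625,0],[0,0,0.22],0.085]]'; python3 snap.py 10;  python3 - <<'E'
from wfit import *
wfit('10',dict(upper_cast=((.5975,-.2715,.135),0),upper_rest=((.428,-.109,-.1),0),quadrant_cast=((.4355,-.278,.47),0)),r=75)
E
```

```text
time_s: 13.68
eef_pos: [0.6145, -0.2671, 0.1942]
orientation: [0.706, -0.705, -0.049, 0.05]
wrist_force: [0.7, -0.5, -0.5]
gripper_width: 0.997
t 13.7333 tcp [ 0.6146 -0.2668  0.1948] jaw 1.712 q [-0.41  0.51  0.3   1.37  0.   -0.55] F [-0.66  0.61  0.31] w 0.9993976901312075
upper_cast [ 0.5979 -0.2702] 0.151 iou 0.951
upper_rest [ 0.4284 -0.1067] -0.137 iou 0.946
quadrant_cast [ 0.4346 -0.2755] 0.481 iou 0.98
```

View pics/wfit10.png

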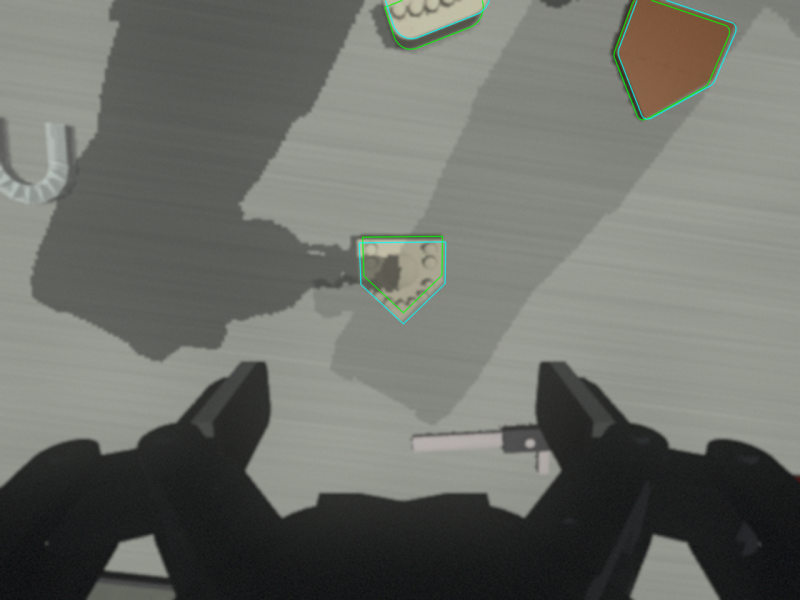

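```bash
python3 -m pendant '[[[0,0.0005,-0.04],[0,0,0],0.085],[[0,0.0005,-0.08],[0,0,0],0.085],[[0,0.0005,-0.11],[0,0,0],0.085],[[0,0.0005,-0.135],[0,0,0],0.085],[[0,0.0005,-0.155],[0,0,0],0.085],[[0,0.0005,-0.17],[0,0,0],0.085],[[0,0.0005,-0.18],[0,0,0],0.085],[[0,0.0005,-0.189],[0,0,0],0.085],[[0,0.0005,-0.189],[0,0,0],0.085],[[0,0.0005,-0.189],[0,0,0],0.085],[[0,0.0005,-0.189],[0,0,0],0.05],[[0,0.0005,-0.189],[0,0,0],0.05],[[0,0.0005,-0.189],[0,0,0],0.05],[[0,0.0005,-0.189],[0,0,0],0.05],[[0,0.0005,-0.189],[0,0,0],0.05]]' 35; python3 snap.py 11
```

```text
time_s: 14.98
eef_pos: [0.6157, -0.2684, 0.0076]
orientation: [-0.705, 0.706, 0.05, -0.049]
wrist_force: [-0.8, -0.0, 7.3]
gripper_width: 0.693
t 15.0333 tcp [ 0.6157 -0.2684  0.0076] jaw 1.7109 q [-0.41  0.62  0.01  0.95  0.   -0.55] F [-0.83  1.71  7.17] w 0.6921575303311779
```

View pics/wrist11.png

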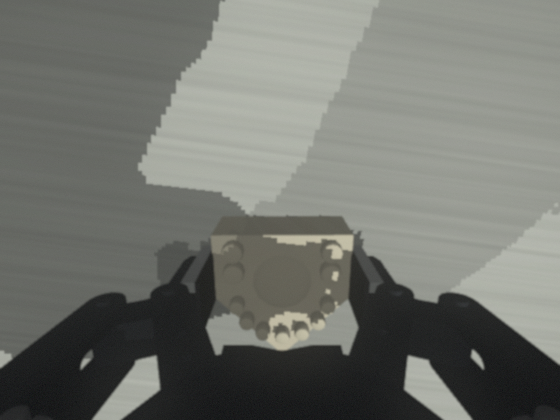

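```bash
python3 -m pendant '[[[0,0,0.015],[0,0,0],0.05],[[0,0,0.04],[0,0,0],0.05],[[-0.013,0.013,0.055],[0,0,-0.02],0.05],[[-0.035,0.033,0.055],[0,0,-0.06],0.05],[[-0.06,0.056,0.055],[0,0,-0.1],0.05],[[-0.085,0.08,0.055],[0,0,-0.14],0.05],[[-0.11,0.103,0.055],[0,0,-0.18],0.05],[[-0.135,0.126,0.055],[0,0,-0.22],0.05],[[-0.157,0.147,0.055],[0,0,-0.248],0.05],[[-0.169,0.1585,0.055],[0,0,-0.248],0.05],[[-0.169,0.1585,0.05],[0,0,-0.248],0.05],[[-0.169,0.1585,0.04],[0,0,-0.248],0.05],[[-0.169,0.1585,0.03],[0,0,-0.248],0.05],[[-0.169,0.1585,0.03],[0,0,-0.248],0.05],[[-0.169,0.1585,0.03],[0,0,-0.248],0.05]]'; python3 snap.py 12
```

```text
time_s: 16.28
eef_pos: [0.4461, -0.1099, 0.0361]
orientation: [-0.706, 0.706, -0.038, 0.038]
wrist_force: [0.4, -0.5, -0.6]
gripper_width: 0.688
t 16.3333 tcp [ 0.4464 -0.1099  0.0365] jaw 1.4628 q [-0.24  0.29 -0.5   0.79 -0.   -0.13] F [-0.53 -0.5  -2.24] w 0.6873885830590596
```

View pics/wrist12.png

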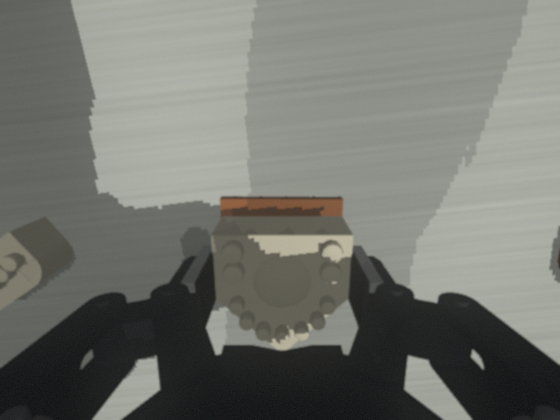

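```bash
python3 -m pendant '[[[0,0,-0.01],[0,0,0],0.05],[[0,0,-0.018],[0,0,0],0.05],[[0,0,-0.0215],[0,0,0],0.05],[[0,0,-0.023],[0,0,0],0.05],[[0,0,-0.023],[0,0,0],0.05],[[0,0,-0.023],[0,0,0],0.05],[[0,0,-0.023],[0,0,0],0.085],[[0,0,-0.023],[0,0,0],0.085],[[0,0,-0.023],[0,0,0],0.085],[[0,0,-0.023],[0,0,0],0.085],[[0,0,-0.015],[0,0,0],0.085],[[0,0,0.01],[0,0,0],0.085],[[0,0,0.05],[0,0,0],0.085],[[0,0,0.09],[0,0,0],0.085],[[0.0,-0.03,0.12],[0,0,-0.1],0.085],[[0.0,-0.065,0.15],[0,0,-0.2],0.085],[[0.00,-0.1,0.16],[0,0,-0.3],0.085],[[0.0,-0.13,0.16],[0,0,-0.4],0.085],[[0.0,-0.159,0.16],[0,0,-0.5],0.085]]'; python3 -m pendant '[[[0.002,0,0],[0,0,-0.1],0.085],[[0.002,0,0],[0,0,-0.2],0.085],[[0.002,0,0],[0,0,-0.3],0.085],[[0.002,0,0],[0,0,-0.4],0.085],[[0.002,0,0],[0,0,-0.488],0.085],[[0.002,0,0],[0,0,-0.488],0.085],[[0.002,0,0],[0,0,-0.488],0.085],[[0.002,0,0],[0,0,-0.488],0.085]]'; python3 snap.py 13;  python3 - <<'E'
from wfit import *
wfit('13',dict(quadrant_cast=((.4355,-.278,.47),0)),r=75)
E
```

```text
time_s: 17.92
eef_pos: [0.4463, -0.2707, 0.1984]
orientation: [-0.674, 0.674, -0.212, 0.214]
wrist_force: [0.6, -0.0, 0.1]
gripper_width: 0.993
time_s: 18.58
eef_pos: [0.448, -0.2686, 0.1966]
orientation: [-0.604, 0.604, -0.367, 0.367]
wrist_force: [0.5, 0.3, -0.1]
gripper_width: 0.994
t 18.6333 tcp [ 0.448  -0.2686  0.1965] jaw 0.4775 q [-0.54  0.25 -0.09  1.23 -0.    0.55] F [ 0.37  0.26 -0.21] w 0.9954748506213583
quadrant_cast [ 0.4365 -0.2773] 0.466 iou 0.967
```

View pics/wfit13.png

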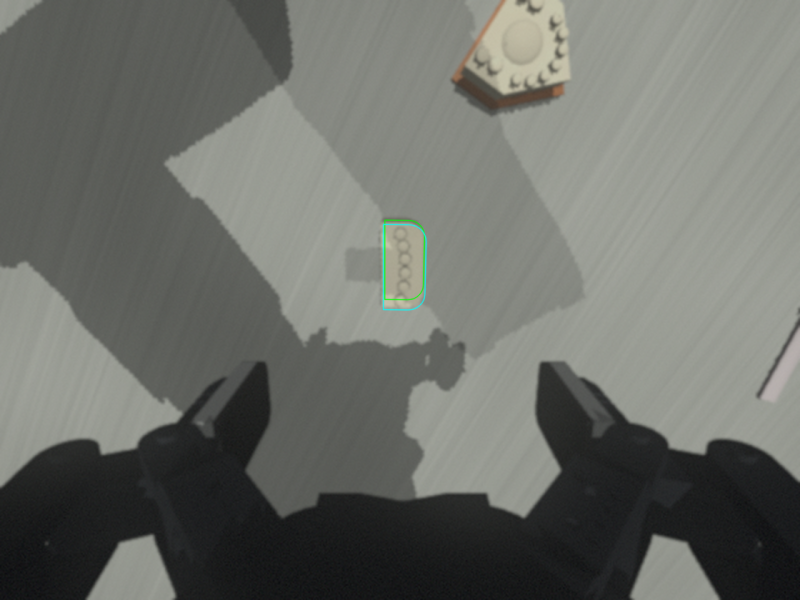

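```bash
python3 -m pendant '[[[0.002,-0.002,-0.04],[0,0,-0.008],0.065],[[0.002,-0.002,-0.08],[0,0,-0.008],0.065],[[0.002,-0.002,-0.11],[0,0,-0.008],0.065],[[0.002,-0.002,-0.135],[0,0,-0.008],0.065],[[0.002,-0.002,-0.155],[0,0,-0.008],0.065],[[0.002,-0.002,-0.17],[0,0,-0.008],0.065],[[0.002,-0.002,-0.182],[0,0,-0.008],0.065],[[0.002,-0.002,-0.19],[0,0,-0.008],0.065],[[0.002,-0.002,-0.19],[0,0,-0.008],0.065],[[0.002,-0.002,-0.19],[0,0,-0.008],0.065],[[0.002,-0.002,-0.19],[0,0,-0.008],0.02],[[0.002,-0.002,-0.19],[0,0,-0.008],0.02],[[0.002,-0.002,-0.19],[0,0,-0.008],0.02],[[0.002,-0.002,-0.19],[0,0,-0.008],0.02],[[0.002,-0.002,-0.19],[0,0,-0.008],0.02],[[0.002,-0.002,-0.19],[0,0,-0.008],0.02],[[0.002,-0.002,-0.19],[0,0,-0.008],0.02]]' 35; python3 snap.py 14
```

```text
time_s: 20.05
eef_pos: [0.4506, -0.271, 0.0072]
orientation: [-0.602, 0.602, -0.37, 0.371]
wrist_force: [-1.1, 0.3, 6.5]
gripper_width: 0.341
t 20.1 tcp [ 0.4506 -0.271   0.0072] jaw 0.4671 q [-0.54  0.41 -0.38  0.77 -0.    0.56] F [0.23 0.36 7.23] w 0.3488370683640396
```

View pics/wrist14.png

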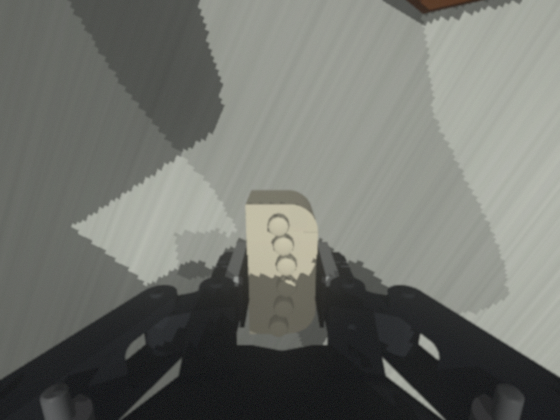

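```bash
python3 -m pendant '[[[0,0,0.015],[0,0,0],0.02],[[0,0,0.045],[0,0,0],0.02],[[0,0,0.08],[0,0,0],0.02],[[0,0.012,0.1],[0,0,0],0.02],[[0,0.036,0.11],[0,0,0],0.02],[[0,0.07,0.11],[0,0,0],0.02],[[0,0.106,0.11],[0,0,0],0.02],[[0,0.142,0.11],[0,0,0],0.02],[[0,0.178,0.11],[0,0,0],0.02],[[0,0.214,0.11],[0,0,0],0.02],[[0,0.25,0.11],[0,0,0],0.02],[[0,0.286,0.11],[0,0,0],0.02],[[0,0.322,0.11],[0,0,0],0.02],[[0,0.358,0.11],[0,0,0],0.02],[[0,0.394,0.11],[0,0,0],0.02],[[0,0.425,0.11],[0,0,0],0.02],[[0,0.445,0.11],[0,0,0],0.02],[[0,0.455,0.11],[0,0,0],0.02],[[0,0.455,0.11],[0,0,0],0.02],[[0,0.455,0.11],[0,0,0],0.02]]'; python3 snap.py 15;  python3 - <<'E'
from wfit import *
wfit('15',dict(quadrant_rest=((.4355,.2945,.455),0)),r=85)
E
```

```text
time_s: 21.77
eef_pos: [0.4498, 0.1841, 0.1163]
orientation: [-0.602, 0.603, -0.37, 0.37]
wrist_force: [-0.4, 0.0, -0.7]
gripper_width: 0.342
t 21.8167 tcp [0.4498 0.1835 0.1163] jaw 0.4669 q [ 0.39  0.24 -0.32  1.01 -0.    1.49] F [-0.66 -0.55 -1.24] w 0.3427078618806747
quadrant_rest [0.4354 0.2933] 0.449 iou 0.973
```

View pics/wfit15.png

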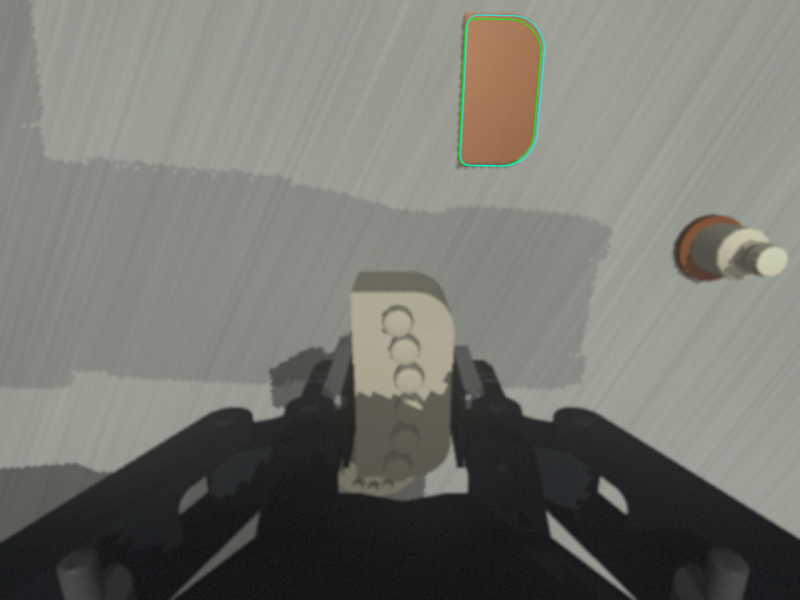

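```bash
python3 -m pendant '[[[0,0.02,0],[0,0,-0.013],0.02],[[0,0.05,-0.01],[0,0,-0.013],0.02],[[0,0.08,-0.03],[0,0,-0.013],0.02],[[-0.001,0.105,-0.05],[0,0,-0.013],0.02],[[-0.001,0.1165,-0.07],[0,0,-0.013],0.02],[[-0.001,0.1165,-0.083],[0,0,-0.013],0.02],[[-0.001,0.1165,-0.083],[0,0,-0.013],0.02],[[-0.001,0.1165,-0.083],[0,0,-0.013],0.02],[[-0.001,0.1165,-0.083],[0,0,-0.013],0.02]]'; python3 snap.py 16
```

```text
time_s: 22.57
eef_pos: [0.4497, 0.2999, 0.0342]
orientation: [0.6, -0.599, 0.375, -0.375]
wrist_force: [0.8, 0.7, -0.4]
gripper_width: 0.342
t 22.6167 tcp [0.4499 0.3002 0.0344] jaw 0.4525 q [ 0.59  0.4  -0.31  0.85 -0.    1.71] F [ 0.42  0.7  -0.49] w 0.34041567509063003
```

View pics/wrist16.png

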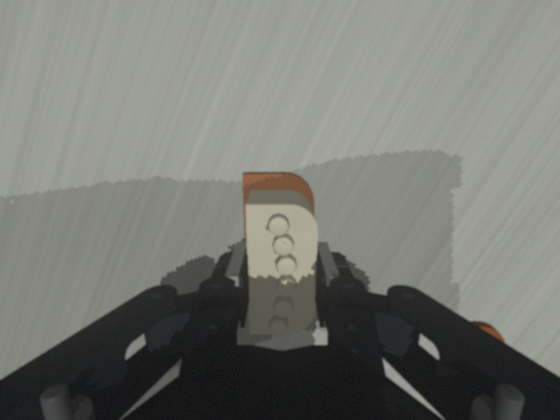

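```bash
python3 -m pendant '[[[0,0,-0.01],[0,0,0],0.02],[[0,0,-0.017],[0,0,0],0.02],[[0,0,-0.02],[0,0,0],0.02],[[0,0,-0.0213],[0,0,0],0.02],[[0,0,-0.0213],[0,0,0],0.02],[[0,0,-0.0213],[0,0,0],0.02],[[0,0,-0.0213],[0,0,0],0.075],[[0,0,-0.0213],[0,0,0],0.075],[[0,0,-0.0213],[0,0,0],0.075],[[0,0,-0.0213],[0,0,0],0.075],[[0,0,-0.015],[0,0,0],0.075],[[0,0,0.01],[0,0,0],0.075],[[0,0,0.05],[0,0,0],0.075],[[0,0,0.09],[0,0,0],0.075],[[0,-0.04,0.13],[0,0,0.1],0.075],[[0,-0.08,0.17],[0,0,0.2],0.075],[[0,-0.12,0.21],[0,0,0.3],0.075],[[0,-0.16,0.25],[0,0,0.4],0.075],[[0,-0.2,0.29],[0,0,0.5],0.075],[[0,-0.22,0.3],[0,0,0.6],0.075]]'; python3 -m pendant '[[[0.03,-0.02,0.01],[0,0,0.1],0.075],[[0.06,-0.02,0.01],[0,0,0.2],0.075],[[0.09,-0.02,0.01],[0,0,0.3],0.075],[[0.12,-0.02,0.01],[0,0,0.4],0.075],[[0.14,-0.02,0.01],[0,0,0.5],0.075],[[0.14,-0.02,0.01],[0,0,0.5],0.075],[[0.14,-0.02,0.01],[0,0,0.5],0.075],[[0.14,-0.02,0.01],[0,0,0.5],0.075]]'; python3 snap.py 17
python3 - <<'E'
from station import *
import cv2
for n,b in(('side',(170,120,410,320)),('scene',(130,120,470,310))):
    im=camera(n); cv2.imwrite(f'pics/{n}9.png',im); z=im[b[1]:b[3],b[0]:b[2]]; f=800/z.shape[1] if n=='scene' else 3
    cv2.imwrite(f'pics/{n}9z.png',cv2.resize(z,None,fx=f,fy=f,interpolation=cv2.INTER_CUBIC))
E
```

```text
time_s: 24.28
eef_pos: [0.4485, 0.1208, 0.3]
orientation: [0.684, -0.684, 0.178, -0.179]
wrist_force: [1.6, 0.5, -0.4]
gripper_width: 0.879
time_s: 24.95
eef_pos: [0.5883, 0.102, 0.3078]
orientation: [-0.707, 0.707, -0.007, 0.006]
wrist_force: [-0.5, 0.4, -0.8]
gripper_width: 0.878
t 25.0 tcp [0.5881 0.1021 0.3082] jaw 1.5525 q [ 0.17  0.36  0.35  1.57 -0.    0.19] F [-0.37 -0.41  0.94] w 0.8802181038159927
```

View pics/wrist17.png

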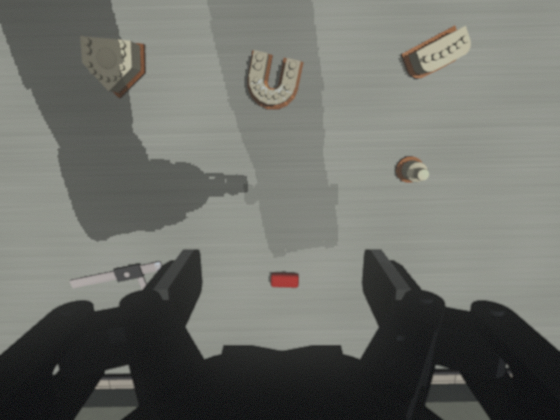

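View pics/side9z.png

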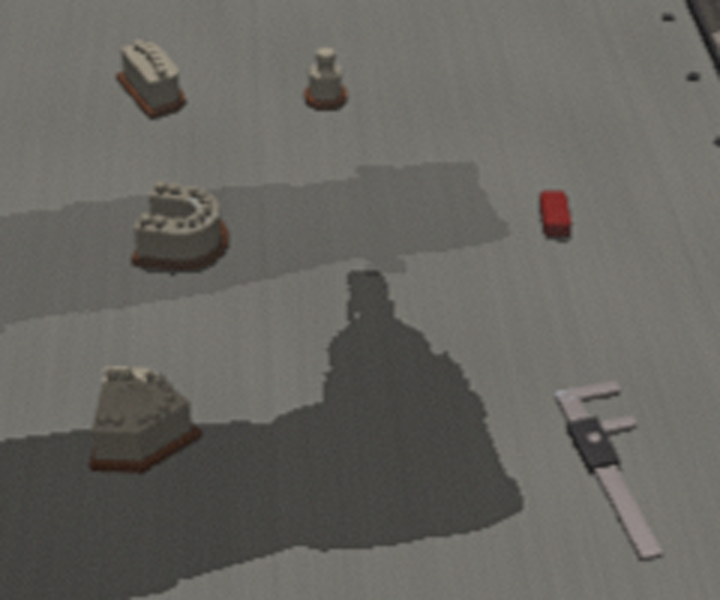

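View pics/scene9z.png

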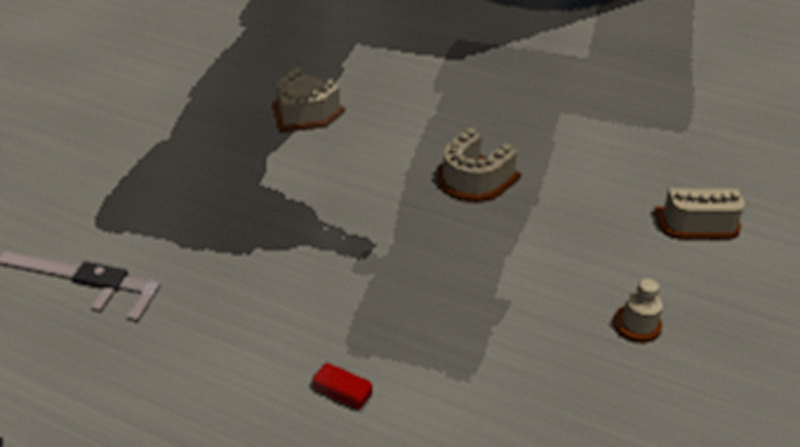

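Run:
```python
import fit
from fit import *
s=open('fit.py').read().replace("(ch<bg+.2)","(ch<bg+CAP[n])").replace("DBG=[]","DBG=[]\nCAP=dict(side=.06,scene=.13)",1)
ns={};exec(s,ns)
I=dict(upper_cast=((.4285,-.108,-.1),.006),lower_cast=((.4513,.098,-.23),.006),quadrant_cast=((.435,.293,.455),.006),die=((.5985,.2835,0),.006))
ns['fitall']('9',I,cams=('side',)); ns['fitall']('9',I,cams=('scene',))
```

```text
upper_cast [ 0.4288 -0.1099] -0.118 iou [0.95]
lower_cast [0.4526 0.0941] -0.252 iou [0.933]
quadrant_cast [0.4381 0.29  ] 0.44 iou [0.918]
die [0.6003 0.2816] 0.446 iou [0.882]
upper_cast [ 0.424  -0.1064] -0.09 iou [0.922]
lower_cast [0.4456 0.0995] -0.214 iou [0.93]
quadrant_cast [0.4304 0.2974] 0.492 iou [0.916]
die [0.5927 0.2863] -0.16 iou [0.868]
```

Compared camera by camera, each cast lies within about 3 mm and 0.04 rad of its rest. The gripper is clear of everything, so I am handing in the job.

Run:
```python
from station import *
print(job_done(), sense()['time_s'])
```

```text
the job is handed in; nothing more can be done
the job is handed in; nothing more can be done
```

All four casts are on their own rests, set down rather than dropped, and the job was handed in at about 25 s on the robot's clock. No verdict came back. I placed the die, then the lower, upper and quadrant casts, in that order.

- **Position:** fitting each camera's pictures separately, before and after, every cast came out within about 3 mm and 0.04 rad of its rest (the die's yaw does not matter). The allowance is 12 mm and 0.2 rad.
- **Appearance:** the casts look flat and upright, and rubber shows round each where it is in view.
- **Bystanders:** the calipers and the wax block look unmoved by eye. I did not measure them.
- **Disagreements:** the side and scene cameras differ from each other by about 5 to 7 mm in absolute position, so I averaged them and checked against the wrist camera. The wrist picture's fits of the released die and lower cast were poor, because the rubber upset the colour mask. I checked those two by eye and in the fixed cameras instead.

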